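Load the drawplate into the tilted swivel holder

TASK

Turn the slotted holder on the leaning stand until its open mouth faces the raised mark on the high side of the dial. Then take the steel drawplate off its wooden rest and slide it, either end first, fully home into the holder, and leave it there with the mouth still facing the mark. Do not knock over the amber jar or the small white tub.

Things in the scene. Friction and masses are not known exactly. Their poses are not given: they have to be found in the camera images.
- stand: Fixed dark steel stand: foot 150 x 120 x 14, leaning column, aluminium dial 132 across, 10 thick. The dial's axis leans 30 degrees from vertical towards the stand's -x (roughly to the robot); its high side is towards +x. Origin: centre of the foot's underside, z up; the centre of the dial's upper face is at (0, 0, 75). Place and yaw vary.
- mark (a point): Top of the raised mark, a dark steel bar 22 long (radially), 9 wide, 8 high on the dial's upper face at its high side, 55 from the dial's axis. Axes as stand.
- holder (a joint): Angle of the holder about the dial's axis, rad: 0 = its mouth faces the mark, positive = turned counter-clockwise seen from above along the axis; limits +-1.75. It turns stiffly (0.15 N m) and stays where it is left.
- holder_mid (a point): On the turning axis at mid-height of the slot, 32.5 above the dial. Axes: x out of the mouth, z along the leaning axis, away from the dial. Dark steel case on a neck 34 dia.: 53 wide (y; grip it here), x from -45 to 40, flared lips to x = 51, 60 wide; underside 24, top 41 above the dial. Slot 43 wide, 9 high, x from -40 (closed back) to 40 (mouth); its top is open 20 wide along the middle.
- holder_home (a point): Where the plate's centre comes when the plate is fully home: 30 from the axis towards the mouth, mid-height of the slot (the plate lies up to 1.5 lower). Axes as the holder's: x out of the mouth.
- plate: Loose steel drawplate 140 x 40 x 6, about 0.22 kg, with two rows of small blind holes (look only). Origin: centre of its underside; x along its length, z up. Starts flat on the wooden rest, lengthwise on it. Fully home, 60 of its length still stands out of the mouth.
- plate_mid (a point): Centre of the drawplate (3 above its origin); axes as the plate's.
- rest: Fixed wooden strip 100 x 26 x 22 that the plate lies on (it is narrower than the plate, so fingers pass beside it). Origin: centre of its underside; x along its length.
- jar: Loose amber glass jar, 56 dia., 72 high, standing between the stand and the rest. Origin: centre of its underside.
- tub: Loose white plastic tub with a blue lid, 64 dia., 45 high, standing beyond the jar. Origin: centre of its underside.
Mind the look-alikes: they are no part of the job. Leave any green or red look-alike of the plate alone.

How it is judged:
By the outcome, as a careful person would: the job done as asked, in the order asked, and still so for the second after the job is handed in, with the robot touching nothing.
It also fails if it takes over 62 s, if anything falls off the work surface, if the arm or the gripper's body presses on something with over 40 N, if the wrist force passes 120 N, or if a joint passes its speed limit or range.

ROBOT

A 6-joint arm with a two-finger parallel gripper is mounted at the origin on the work surface. World frame = base frame: x ahead of the robot, y to its left, z up, the work surface at z = 0. Lengths are in m, angles in rad, forces in N, time in s.
With the tool pointing down it reaches from about 0.3 to 0.775 m from the base axis. Payload 14.6 kg.
Tool frame: the origin (TCP) lies at the very end of the fingers, on their centre line; the grasp point (between the pads) lies 19 mm behind it (grip_point_offset is the distance from the TCP to the grasp point, in m); z points along the fingers, y is the line along which they close (so a half turn about z gives the same grasp; the last joint's range is limited). The gripper opens to 85 mm and grips with 20 to 120 N. Pads are 22 mm wide; open, the fingers measure 114 mm over their backs; the gripper's body (76 mm by 85 mm) begins 54 mm behind the grasp point. The pads swing forward as they close: fully open they stand 13 mm farther back than shut.
Start: joints at [1.066, 0.3, 1.521, -0, 1.321, -0.067], TCP at [0.233, 0.498, 0.231] pointing down, gripper open.
Joint ranges: [-3.03, 3.03], [-0.79, 2.21], [0.23, 2.52], [-1.04, 4.18], [0, 3.07], [-2.55, 2.55]. Speed limits (rad/s): [2.22, 2.22, 2.57, 3.14, 3.14, 3.14].

INTERFACE

Orientations are given as [roll, pitch, yaw] about the fixed x, y, z axes, in that order (R = Rz(yaw) Ry(pitch) Rx(roll)).
In Python, from station import get_obs, camera, calibration, hand_in, cut_out, landmark_of, grip_point_offset gives the robot as it stands. The module is installed in compiled form; this text tells all that it offers.
- The arm moves only by the tool apply_moves, never from a script. Its argument "increments" is one flat list of numbers, 7 for each row, row after row: the shift along the tool's x, y, z each as a share of 0.04 m, from -1 to 1, then the turn, a rotation vector about the tool's x, y, z each as a share of 360 degrees, from -1 to 1, then the closure, from 0 (fully open) to 1 (shut). In form: [tx, ty, tz, ax, ay, az, jaw, tx, ty, tz, ax, ay, az, jaw, ...]. A call has 1 to 12 rows; each row shifts and turns the commanded pose from where the row before left it, along the tool's axes as they then stand; what a row does not reach is not made up. A row lasts 1/12 s, in which the tool goes at most 41.7 mm and 7.16 degrees, less where a joint would pass 70% of its speed; a pose out of reach is approached as far as the arm can. A call with a number of a shift or a turn outside -1 to 1 is refused whole. A call with a gripper value outside its range is refused whole. The fingers move at their own pace and stop on an object; the grip force is fixed at half the most. Time passes only in rows, so rows that do not move let the fingers close. It gives the time, the measured TCP pose, the force, the opening and the grip force at its end, in the units of the state.
- get_obs(): the state, without advancing time (a new reading comes with each control period).
- camera(name): name is "scene" or "top"; returns the picture (400x640x3 uint8, blue, green, red); there is no depth.
- calibration(name): a dict with "fovy" (degrees; the focal length in pixels is half the picture's height over the tangent of half this angle, whatever the lens; pixels are square), "cx", "cy" (the principal point, pixels), "T" (4x4, takes a point from camera to world coordinates). Camera axes: x right, y up, looking along -z (the intrinsics and any distortion apply to the point x, -y, -z); pixel columns grow to the right and rows downward; lengths in m; the calibration is good to about 2 mm. A picture is of the moment at which its call begins. calibration takes no time and is no camera call.
- hand_in(): hands the job in; it is judged then, once.
Trained networks look in the newest picture that a camera, given by its name, has taken for a name from the list of things; names that differ only in an ending like _2 or _b are one class to them, and where a whole thing is asked for, a point or a joint stands for the part that bears it (a point fixed in the world has none). Each returns a list of dicts, best first, with "p" (0 to 1); they miss things now and then, are a little off and sometimes report something else, mostly with a low value. They report only what shows in the picture. A call takes as long as a camera call. They do not tell look-alikes from the thing itself.
- cut_out(camera, target): "mask" (400x640 bool, what is visible of it) and "box" ([left, top, right, bottom] in pixels, round what is visible of it).
- landmark_of(camera, target): "position" ([column, row] in pixels: a listed point, or the origin of a listed thing).
The state is a dict: "time": time; "joint_pos": joint angles; "joint_vel": joint speeds; "joint_torque": joint torques, N m; "eef_pos": TCP position; "tcp_rot": TCP orientation; "contact_force": force on the tool from outside, world axes, zero at the start; "ft_torque": the same for the moment, N m; "finger_gap": finger opening in m; "gripper_force": force on a finger pad.
Only numpy, scipy, OpenCV 4.12 (cv2) and the standard library are available. Lean on these libraries where they do the work, as an engineer would, in place of code of your own. Each camera call takes 0.05 s, during which the arm holds its last target. There are 200 camera calls.

## Working session

There is one attempt and no reset: what is moved stays moved. The work goes in short steps, Python scripts to look and compute and a tool call to move; the robot and the scene stay as the last step left them, time stands still between calls to the robot, and variables do not carry over. Pictures are saved under pics/ and viewed, at most 10 in all, crops included, and the job is handed in when it is done.

Besides the shell and the picture viewer there is one more tool, called by a JSON object that holds its "name" and its "arguments". apply_moves: Moves the arm, as the interface text tells. Its arguments: {"type":"object","properties":{"increments":{"type":"array"}},"required":["increments"]}

```bash
mkdir -p pics; ls; python3 - <<'E'
from station import *
import cv2,numpy as np
o=get_obs();print({k:np.round(v,3) for k,v in o.items()}, grip_point_offset)
for c in("scene","top"):
    im=camera(c);cv2.imwrite(f"pics/{c}0.png",im);k=calibration(c);print(c,k["fovy"],k["cx"],k["cy"],np.round(k["T"],3).tolist(),k.keys())
    for n in("plate_mid","plate","holder_mid","holder_home","mark","stand","rest","jar","tub"):
        print(c,n,[(np.round(d["position"],1).tolist(),round(d["p"],2)) for d in landmark_of(c,n)])
E
```

```text
pics
{'time': np.float64(0.0), 'joint_pos': array([ 1.066,  0.3  ,  1.522, -0.   ,  1.321, -0.067]), 'joint_vel': array([-0.001, -0.   , -0.001, -0.002,  0.001, -0.001]), 'joint_torque': array([-1.0000e-03, -5.4350e+01, -3.6179e+01, -0.0000e+00,  4.0000e-03,
        0.0000e+00]), 'eef_pos': array([0.233, 0.498, 0.231]), 'tcp_rot': array([-3.14 , -0.   ,  2.704]), 'contact_force': array([-0.031, -0.338, -1.36 ]), 'ft_torque': array([ 0.014,  0.   , -0.013]), 'gripper_force': np.float64(0.0), 'finger_gap': np.float64(0.085)} 0.0187
scene 49.673121684386984 319.3235573147996 204.78631225022013 [[-0.789, -0.353, 0.503, 1.008], [0.614, -0.421, 0.667, 0.68], [-0.024, 0.836, 0.549, 0.668], [0.0, 0.0, 0.0, 1.0]] dict_keys(['fovy', 'cx', 'cy', 'T'])
scene plate_mid [([459.3, 250.0], 0.7), ([266.5, 208.9], 0.68), ([321.8, 175.5], 0.57), ([387.4, 249.7], 0.22)]
scene plate [([271.9, 206.1], 0.8), ([324.0, 177.2], 0.75), ([454.9, 250.4], 0.62), ([353.7, 248.1], 0.2)]
scene holder_mid [([385.4, 244.7], 0.87)]
scene holder_home [([386.6, 249.3], 0.86)]
scene mark [([355.1, 248.4], 0.79), ([271.6, 
[... 184 characters left out ...]
254.7, 269.5], 0.57)]
top 55.286819661766906 315.4819420954852 193.5549578962883 [[-0.004, 0.999, -0.054, 0.434], [-0.999, -0.002, 0.035, 0.015], [0.035, 0.054, 0.998, 1.021], [0.0, 0.0, 0.0, 1.0]] dict_keys(['fovy', 'cx', 'cy', 'T'])
top plate_mid [([215.9, 277.3], 0.73), ([403.0, 266.9], 0.71), ([375.4, 178.6], 0.64)]
top plate [([214.6, 276.9], 0.89), ([402.5, 267.5], 0.81), ([377.8, 180.1], 0.75), ([224.1, 196.8], 0.4), ([212.5, 190.8], 0.38)]
top holder_mid [([223.1, 196.7], 0.59)]
top holder_home [([216.5, 189.7], 0.87)]
top mark [([233.4, 173.6], 0.93)]
top stand [([231.2, 190.9], 0.9)]
top rest [([234.3, 192.3], 0.46)]
top jar [([305.8, 189.0], 0.63)]
top tub [([307.9, 124.8], 0.77)]
```

View pics/top0.png

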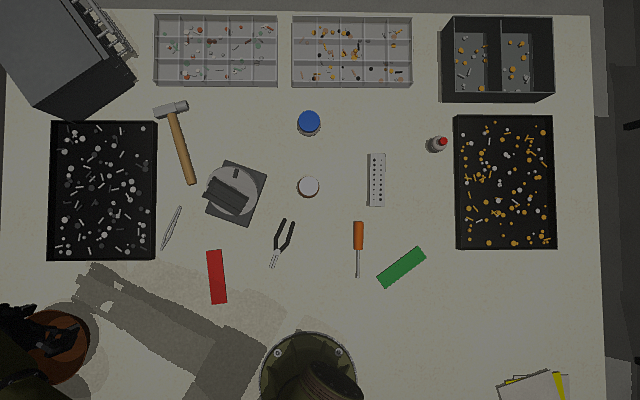

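View pics/scene0.png

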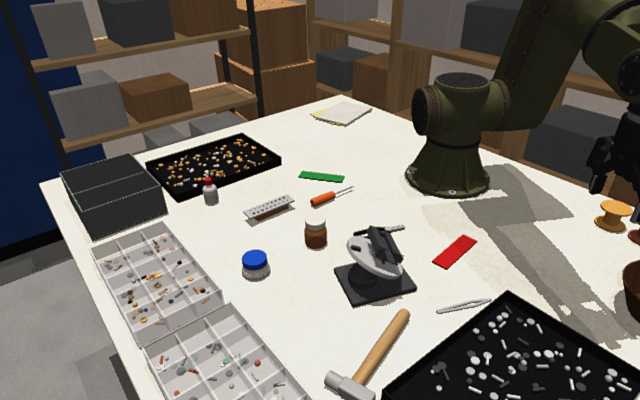

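```bash
cat > h.py <<'E'
import numpy as np,cv2
from station import *
def cam(c):
    k=calibration(c);f=200/np.tan(np.radians(k["fovy"]/2));return f,k["cx"],k["cy"],np.array(k["T"])
def ray(c,p):
    f,cx,cy,T=cam(c);d=T[:3,:3]@np.array([(p[0]-cx)/f,-(p[1]-cy)/f,-1]);return T[:3,3],d
def atz(c,p,z):
    o,d=ray(c,p);return o+d*(z-o[2])/d[2]
def proj(c,P):
    f,cx,cy,T=cam(c);q=(np.atleast_2d(P)-T[:3,3])@T[:3,:3];return np.c_[cx-f*q[:,0]/q[:,2],cy+f*q[:,1]/q[:,2]]
def tri(a,b):
    o1,d1=ray("scene",a);o2,d2=ray("top",b);s=np.linalg.lstsq(np.c_[d1,-d2],o2-o1,rcond=None)[0]
    p,q=o1+d1*s[0],o2+d2*s[1];return (p+q)/2,np.linalg.norm(p-q)
E
python3 - <<'E'
from h import *
t=cv2.imread("pics/top0.png");s=cv2.imread("pics/scene0.png")
r=lambda im,x,y,w,h,k:cv2.resize(im[y:y+h,x:x+w],None,fx=k,fy=k,interpolation=cv2.INTER_CUBIC)
a=r(t,195,150,80,80,5);b=r(s,330,215,90,90,400/90);c=r(t,345,145,80,40*2//2,5);
d=r(s,235,185,80,40,5)
cv2.imwrite("pics/crop1.png",np.vstack([np.hstack([a,b[:400,:400]]),np.hstack([c,d])]))
print("plate mid tri",tri((266.5,208.9),(375.4,178.6)))
print("mark",tri((355.1,248.4),(233.4,173.6)),"hm",tri((385.4,244.7),(223.1,196.7)))
print("home",tri((386.6,249.3),(216.5,189.7)))
print("stand",atz("top",(231.2,190.9),0),atz("scene",(372.2,280.7),0))
print("jar",tri((313.1,243.6),(305.8,189)),"tub",tri((254.7,269.5),(307.9,124.8)))
for n in("plate","holder_mid","stand","tub","jar"):
  for c in("top","scene"):
    camera(c);
    for m in cut_out(c,n): print(n,c,round(m["p"],2),np.round(m["box"]).tolist(),[ (np.round(x,1).tolist() if hasattr(x,'__len__') else round(x,1)) for x in cv2.minAreaRect(np.argwhere(m["mask"])[:,::-1].astype(np.float32))])
E
```

```text
plate mid tri (array([ 0.53168703, -0.18217442,  0.01886424]), np.float64(0.008836312018591353))
mark (array([0.53480299, 0.17602545, 0.10794935]), np.float64(0.00724901243346964)) hm (array([0.47784073, 0.20232495, 0.10471288]), np.float64(0.0019017549218295412))
home (array([0.49304856, 0.21803184, 0.11016642]), np.float64(0.0014016808845182661))
stand [0.4974334  0.20322641 0.        ] [0.49339354 0.1843777  0.        ]
jar (array([ 5.08171674e-01,  7.45024947e-05, -1.00173522e-03]), np.float64(0.015295016686798774)) tub (array([ 0.67745349, -0.00338312,  0.00740187]), np.float64(0.007451324885104228))
plate top 0.63 [372.0, 154.0, 384.0, 208.0] [[377.0, 180.0], [52.0, 14.0], 90.0]
plate top 0.58 [379.0, 246.0, 426.0, 287.0] [[401.1, 266.8], [15.4, 52.4], 53.1]
plate top 0.55 [204.0, 250.0, 226.0, 307.0] [[216.1, 276.6], [54.0, 15.9], 83.7]
plate top 0.3 [202.0, 159.0, 268.0, 230.0] [[232.3, 191.9], [55.0, 57.4], 20.2]
plate top 0.25 [202.0, 179.0, 248.0, 213.0] [[225.1, 196.1], [41.9, 23.7], 30.0]
plate scene 0.71 [300.0, 172.0, 345.0, 184.0] [[321.1, 176.1], [45.8, 7.8], 7.1]
pl
[... 199 characters left out ...]
49.0, 215.0] [[225.4, 195.6], [41.4, 24.2], 30.4]
holder_mid scene 0.95 [371.0, 227.0, 405.0, 266.0] [[381.8, 245.6], [45.6, 26.8], 63.4]
stand top 0.94 [202.0, 159.0, 267.0, 228.0] [[232.0, 191.9], [54.8, 56.9], 20.6]
stand scene 0.68 [332.0, 224.0, 418.0, 305.0] [[371.0, 268.8], [78.5, 67.7], 62.2]
tub top 0.73 [299.0, 113.0, 322.0, 137.0] [[309.0, 122.5], [25.0, 24.0], 90.0]
tub scene 0.86 [239.0, 248.0, 273.0, 284.0] [[256.0, 264.0], [32.0, 28.0], 90.0]
jar top 0.67 [297.0, 179.0, 319.0, 195.0] [[308.5, 186.0], [20.0, 21.0], 90.0]
jar top 0.17 [201.0, 159.0, 267.0, 228.0] [[231.9, 192.3], [55.0, 56.9], 18.4]
jar scene 0.83 [304.0, 213.0, 324.0, 251.0] [[315.0, 230.6], [35.3, 22.4], 85.9]
```

View pics/crop1.png

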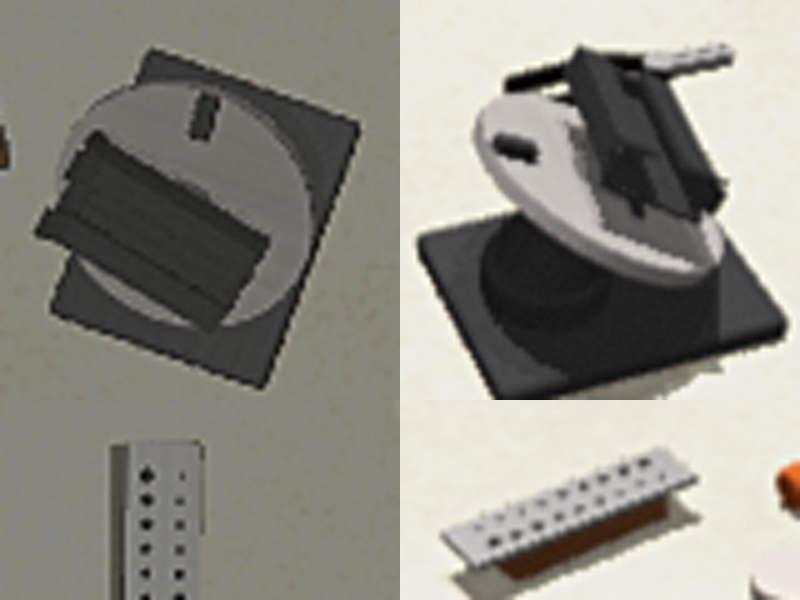

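```bash
cat >> h.py <<'E'
S30,C30=.5,np.sqrt(3)/2
A=np.array([-S30,0,C30]);U=np.array([C30,0,S30]);Y=np.array([0,1.,0])
def Rz(t): return np.array([[np.cos(t),-np.sin(t),0],[np.sin(t),np.cos(t),0],[0,0,1]])
def st(s,P): return np.atleast_2d(P)/1e3@Rz(s[2]).T+[s[0],s[1],0]
def hol(th,P): # holder pts (x,y,height over dial) mm -> stand frame mm
    P=np.atleast_2d(P);c,n=np.cos(th),np.sin(th)
    return np.outer(P[:,0]*c-P[:,1]*n,U)+np.outer(P[:,0]*n+P[:,1]*c,Y)+np.outer(P[:,2],A)+[0,0,75]
E
cat > fit.py <<'E'
from h import *
from scipy.optimize import least_squares
foot=[(75,60,14),(75,-60,14),(-75,-60,14),(-75,60,14)]
tp=np.array([(225.2,159.6),(267,175),(248,227.6),(205.4,212.4)])
sp=np.array([(334,269),(416.6,288.1)])
mk=[(43.6,0,109.4)]
hc=[(-45,-26.5,41),(-45,26.5,41)];hp=np.array([(249,197.6),(237.4,216.4)])
def res(v):
    s=v[:3];d=[proj("top",st(s,foot))-tp-v[4:6],proj("scene",st(s,[foot[1],foot[3]]))-sp-v[6:8],proj("top",st(s,mk))-[(236.2,173)]-v[4:6],proj("top",st(s,hol(v[3],hc)))-hp-v[4:6]]
    return np.r_[np.concatenate(d).ravel(),v[4:]/1.0]
r=least_squares(res,[.495,.2,-.35,1.05,0,0,0,0],loss="soft_l1")
print(np.round(r.x,4),np.round(r.fun,1))
v=r.x
t=cv2.imread("pics/top0.png");s=cv2.imread("pics/scene0.png");out=[]
box=[(x,y,z) for z in(24,41) for x,y in((-45,-26.5),(-45,26.5),(40,26.5),(40,-26.5))]
for c,im,o,w in(("top",t,(195,150),80),("scene",s,(330,215),95)):
    k=400//w+0 if 0 else 400/w
    i=cv2.resize(im[o[1]:o[1]+w,o[0]:o[0]+w],(400,400),interpolation=cv2.INTER_CUBIC)
    f=lambda P:np.round((proj(c,st(v[:3],P))+.5-o)*k).astype(np.int32)
    cv2.polylines(i,[f(foot)],1,(0,255,0),1)
    b=f(hol(v[3],box));cv2.polylines(i,[b[:4]],1,(255,0,0),1);cv2.polylines(i,[b[4:]],1,(0,0,255),1)
    a=np.linspace(0,2*np.pi,60);cv2.polylines(i,[f(hol(0,np.c_[66*np.cos(a),66*np.sin(a),0*a]))],1,(0,255,255),1)
    m=f(hol(0,[(44,4.5,8),(66,4.5,8),(66,-4.5,8),(44,-4.5,8)]));cv2.polylines(i,[m],1,(255,0,255),1);out.append(i)
cv2.imwrite("pics/fit1.png",np.hstack(out))
# plate: mask centroid at z=.028 top, edge
for b in((371.5,153.5),(384.5,208.5)): print(atz("top",b,.028))
print("plate top view",atz("top",(377,180),.028),"scene",atz("scene",(268,205.5),.028))
print("jar",atz("top",(308.5,186),.072),atz("scene",(313.1,243.6),0),"tub",atz("top",(309,122.5),.045))
g=cv2.cvtColor(t,cv2.COLOR_BGR2GRAY)
print(g[165,364:392],g[195,364:392]); print(g[148:158,380],g[202:214,380])
E
python3 fit.py
```

```text
[ 0.4924  0.1876 -0.348   1.3852 -0.2826 -0.5003 -0.0367 -1.1789] [-0.3 -1.1  0.9 -1.   0.1  0.1 -0.7 -0.2 -1.5 -0.8  1.3 -0.1 -0.2  0.5
 -1.3  1.9  1.5 -0.2 -0.3 -0.5 -0.  -1.2]
[ 0.59361679 -0.16822219  0.028     ]
[ 0.44867426 -0.2006483   0.028     ]
plate top view [ 0.52354092 -0.1818817   0.028     ] scene [ 0.52927629 -0.18513116  0.028     ]
jar [ 0.50479374 -0.00119543  0.072     ] [ 0.51456425 -0.00409942  0.        ] tub [ 0.67143633 -0.00350513  0.045     ]
[134 136 140  81  75  75 107 133 131  71  18  76 133 125 126 129  67  70
 128 124 123 109 136 134 133 133 134 133] [133 133 142  70  77  45 140 131 130 126 126 133 124 129 133  73  22  75
 130 127 124 133 134 135 134 134 133 134]
[134 133 133 134 136 119 128 127 128 127] [127 125 126 128  86 134 135 134 135 134 133 131]
```

View pics/fit1.png

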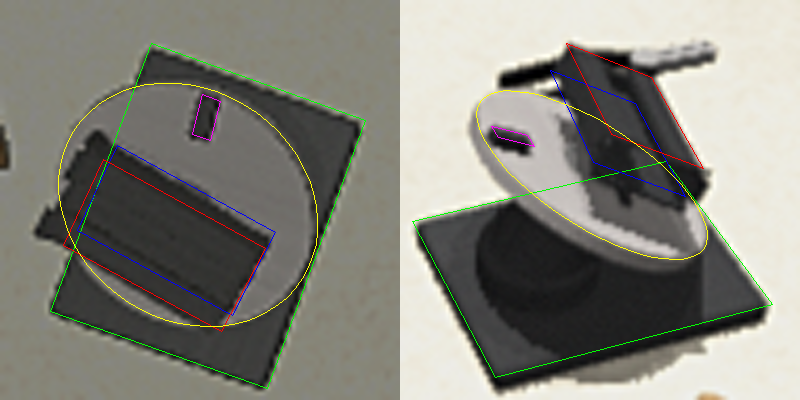

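```bash
python3 - <<'E'
from h import *
t=cv2.imread("pics/top0.png");s=cv2.imread("pics/scene0.png")
g=lambda im:cv2.cvtColor(im,cv2.COLOR_BGR2GRAY)
n=[]
for im,c,(x0,y0,x1,y1) in((t,"top",(371,152,384,210)),(s,"scene",(246,190,292,220))):
    m=cv2.adaptiveThreshold(g(cv2.resize(im[y0:y1,x0:x1],None,fx=8,fy=8,interpolation=cv2.INTER_CUBIC)),255,0,1,61,18)
    k,_,S,C=cv2.connectedComponentsWithStats(m)
    C=[(C[i]+.5)/8-.5+(x0,y0) for i in range(1,k) if 40<S[i,4]<600]
    P=np.array([atz(c,p,.028)[:2] for p in C]);P=P[np.argsort(P[:,0])];print(c,len(P));print(np.round(P*1e3,1).tolist())
a=cv2.resize(t[145:215,355:400],None,fx=8,fy=8,interpolation=cv2.INTER_CUBIC);b=cv2.resize(s[188:224,240:300],None,fx=7,fy=7,interpolation=cv2.INTER_CUBIC)
o=np.zeros((560,800,3),np.uint8);o[:560,:360]=a;o[:252,370:790]=b
al=2.0;o=np.clip((o.astype(float)-60)*al+60,0,255).astype(np.uint8) if 0 else o
o[:560,:360]=np.clip((o[:560,:360].astype(float)-100)*4+60,0,255)
cv2.imwrite("pics/plate.png",o)
E
```

```text
top 21
[[455.4, -167.7], [455.4, -182.0], [473.3, -189.2], [473.6, -171.4], [486.1, -189.3], [486.7, -171.3], [499.2, -190.2], [499.5, -171.8], [512.3, -190.7], [512.4, -172.8], [525.0, -190.9], [525.6, -173.0], [538.0, -191.3], [538.5, -173.1], [551.1, -191.5], [551.5, -173.8], [563.7, -191.7], [564.4, -174.2], [577.0, -193.2], [577.5, -174.3], [594.8, -198.7]]
scene 17
[[459.7, -193.9], [473.3, -194.0], [473.6, -175.7], [486.5, -194.9], [500.2, -195.3], [512.3, -195.6], [513.2, -177.4], [525.5, -196.7], [526.3, -177.9], [539.0, -178.4], [539.3, -196.6], [551.1, -197.0], [552.4, -178.4], [564.0, -198.5], [565.6, -178.7], [578.0, -180.2], [578.0, -197.8]]
```

View pics/plate.png

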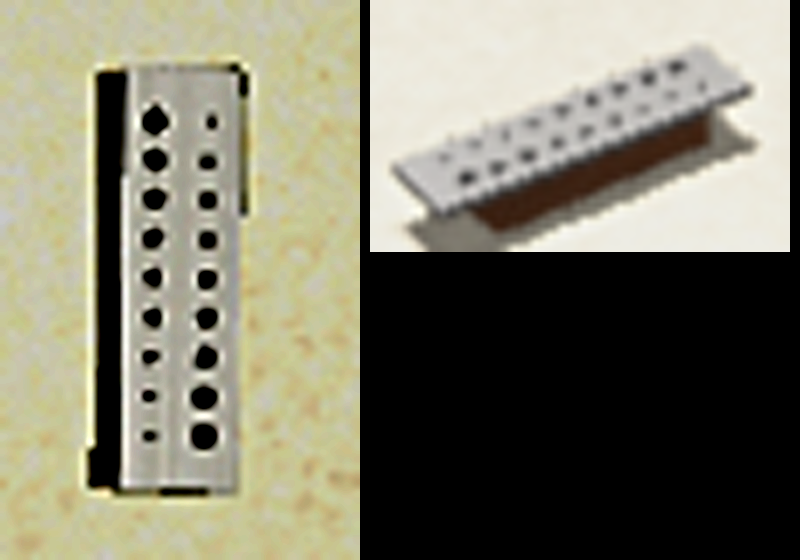

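```bash
cat >> h.py <<'E'
from scipy.spatial.transform import Rotation as Ro
V=[.4924,.1876,-.348];TH=1.385
def toolR(th,sgn,s=V):
    H=Rz(s[2])@np.c_[U*np.cos(th)+Y*np.sin(th),-U*np.sin(th)+Y*np.cos(th),A]
    return H@np.diag([sgn,-sgn,-1])
def tcp(x,h,th=0,s=V): return st(s,hol(th,[(x,0,h)]))[0]  # h above dial
def go(p,R,nr=None,nt=None):
    o=get_obs();p0=np.array(o["eef_pos"]);R0=Ro.from_euler("xyz",o["tcp_rot"])
    r=(R0.inv()*Ro.from_matrix(R)).as_rotvec();t=R.T@(p-p0)
    nr=nr or int(np.ceil(np.degrees(np.linalg.norm(r))/6.8));nt=nt or int(np.ceil(np.abs(t).max()/.03))
    print("rot deg",np.round(np.degrees(r),1),nr,"rows",np.round(r/2/np.pi/max(nr,1),5),"| then mm",np.round(t*1e3,1),nt,"rows",np.round(t/.04/max(nt,1),4))
E
python3 - <<'E'
from h import *
def ik(R,q1,q23):
    M=Rz(q1)@Ro.from_euler("y",q23).as_matrix();e=Ro.from_matrix(M.T@R@Rz(-np.pi/2)).as_euler("ZYZ");return e
for nm,x,h in(("hold",0,14),("ins",170,13.8)):
  for sg in(1,-1):
    for th in((TH,0) if nm=="hold" else (0,)):
      R=toolR(th,sg);p=tcp(x,h);w=p-R[:,2]*.25;q1=np.arctan2(w[1],w[0])
      print(nm,sg,round(th,2),np.round(p,3),"q1",round(q1,2),[np.round(ik(R,q1,q),2).tolist() for q in(1.5,1.8,2.1)])
for sg in(1,-1):
    R=Rz(-.036)@np.diag([sg,-sg,-1.]);print("plate",sg,[np.round(ik(R,-.33,q),2).tolist() for q in(1.5,1.8)])
go(tcp(0,90),toolR(TH,-1))
E
```

```text
hold 1 1.39 [0.486 0.19  0.087] q1 0.56 [[-0.42, 1.32, 1.14], [-0.47, 1.05, 1.27], [-0.59, 0.79, 1.46]]
hold 1 0 [0.486 0.19  0.087] q1 0.56 [[-0.42, 1.32, 2.52], [-0.47, 1.05, 2.66], [-0.59, 0.79, 2.85]]
hold -1 1.39 [0.486 0.19  0.087] q1 0.56 [[-0.42, 1.32, -2.01], [-0.47, 1.05, -1.87], [-0.59, 0.79, -1.68]]
hold -1 0 [0.486 0.19  0.087] q1 0.56 [[-0.42, 1.32, -0.62], [-0.47, 1.05, -0.48], [-0.59, 0.79, -0.29]]
ins 1 0 [0.624 0.14  0.172] q1 0.35 [[-0.34, 1.24, 2.31], [-0.4, 0.96, 2.43], [-0.52, 0.69, 2.61]]
ins -1 0 [0.624 0.14  0.172] q1 0.35 [[-0.34, 1.24, -0.83], [-0.4, 0.96, -0.71], [-0.52, 0.69, -0.53]]
plate 1 [[0.0, 1.64, 1.28], [-0.0, 1.34, 1.28]]
plate -1 [[0.0, 1.64, -1.86], [0.0, 1.34, -1.86]]
rot deg [ 19.8 -26.2 -82.4] 14 rows [ 0.00393 -0.0052  -0.01635] | then mm [ 158.5 -258.4  220.1] 9 rows [ 0.4402 -0.7177  0.6114]
```

{"name": "apply_moves", "arguments": {"increments": [0,0,0,0.0039,-0.0052,-0.0163,0,0,0,0,0.0039,-0.0052,-0.0163,0,0,0,0,0.0039,-0.0052,-0.0163,0,0,0,0,0.0039,-0.0052,-0.0163,0,0,0,0,0.0039,-0.0052,-0.0163,0,0,0,0,0.0039,-0.0052,-0.0163,0,0,0,0,0.0039,-0.0052,-0.0163,0,0,0,0,0.0039,-0.0052,-0.0163,0,0,0,0,0.0039,-0.0052,-0.0163,0,0,0,0,0.0039,-0.0052,-0.0163,0,0,0,0,0.0039,-0.0052,-0.0163,0,0,0,0,0.0039,-0.0052,-0.0163,0]}}

```text
time: 3.0
eef_pos: [0.2331, 0.4982, 0.2313]
tcp_rot: [-2.698, 0.131, -2.292]
contact_force: [0.8, -0.3, 0.5]
finger_gap: 0.086
gripper_force: 0.0
```

{"name": "apply_moves", "arguments": {"increments": [0,0,0,0.0039,-0.0052,-0.0163,0,0,0,0,0.0039,-0.0052,-0.0163,0,0.44,-0.72,0.6,0,0,0,0,0.44,-0.72,0.6,0,0,0,0,0.44,-0.72,0.6,0,0,0,0,0.44,-0.72,0.6,0,0,0,0,0.44,-0.72,0.6,0,0,0,0,0.44,-0.72,0.6,0,0,0,0,0.44,-0.72,0.6,0,0,0,0,0.44,-0.72,0.6,0,0,0,0]}}

```text
time: 3.83
eef_pos: [0.4246, 0.2339, 0.1643]
tcp_rot: [-2.626, 0.096, -2.084]
contact_force: [1.2, 0.6, 0.4]
finger_gap: 0.085
gripper_force: 0.0
```

```bash
python3 - <<'E'
from h import *
print(get_obs()["joint_pos"],get_obs()["contact_force"]);go(tcp(0,60),toolR(TH,-1))
im=[]
for c in("top","scene"):
    a=camera(c);cv2.imwrite(f"pics/{c}1.png",a)
E
```

```text
[ 0.6384715   0.11909605  1.9940416  -0.60693854  0.81715108 -1.58901116] [1.22804047 0.56302958 0.438949  ]
rot deg [ 0.   0.1 -0.3] 1 rows [ 0.00011  0.00024 -0.00081] | then mm [ 15.6 -27.6  57.1] 2 rows [ 0.1951 -0.3444  0.7142]
```

{"name": "apply_moves", "arguments": {"increments": [0.2,-0.34,0.7,0,0,0,0,0.2,-0.34,0.7,0,0,0,0,0,0,0.3,0,0,0,0,0,0,0.3,0,0,0,0,0,0,0.3,0,0,0,0,0,0,0.25,0,0,0,0,0,0,0,0,0,0,0,0,0,0,0,0,0,0]}}

```text
time: 4.6
eef_pos: [0.4838, 0.1918, 0.0876]
tcp_rot: [-2.627, 0.095, -2.084]
contact_force: [-0.6, -1.0, 0.2]
finger_gap: 0.085
gripper_force: 0.0
```

```bash
python3 - <<'E'
from h import *
go(tcp(0,14),toolR(TH,-1));print(get_obs()["contact_force"])
a=camera("top");b=camera("scene");r=lambda i,x,y:cv2.resize(i[y:y+100,x:x+100],(400,400),interpolation=cv2.INTER_CUBIC)
cv2.imwrite("pics/g1.png",np.hstack([r(a,180,140),r(b,325,190)]))
E
```

```text
rot deg [ 0.1  0.  -0.3] 1 rows [ 2.4e-04  2.0e-05 -7.5e-04] | then mm [ 0.6 -2.1  1.7] 1 rows [ 0.0161 -0.0532  0.0429]
[-0.64217092 -1.00435619  0.231468  ]
```

View pics/g1.png

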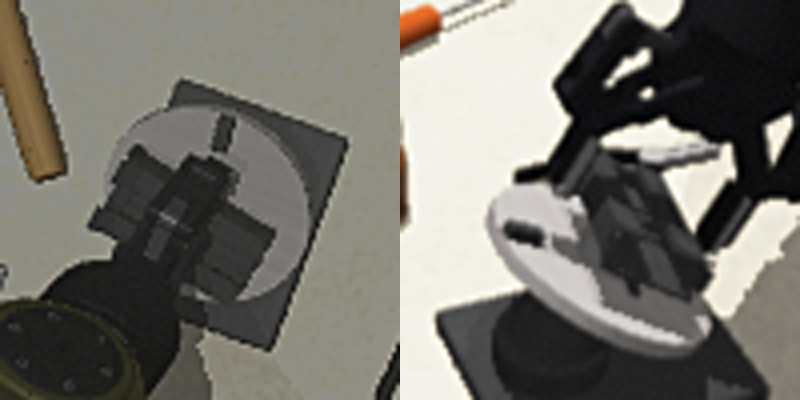

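The fingers straddle the holder: in the picture's left half the case is centred between them at about (185,200), with both pads beside its flanks. I'll close now.

{"name": "apply_moves", "arguments": {"increments": [0,-0.05,0.03,0,0,0,0,0,0,0,0,0,0,1,0,0,0,0,0,0,1,0,0,0,0,0,0,1,0,0,0,0,0,0,1,0,0,0,0,0,0,1,0,0,0,0,0,0,1,0,0,0,0,0,0,1]}}

```text
time: 5.37
eef_pos: [0.4843, 0.1912, 0.0871]
tcp_rot: [-2.629, 0.095, -2.084]
contact_force: [-19.9, 8.0, 5.3]
finger_gap: 0.0519
gripper_force: 60.3
```

```bash
python3 - <<'E'
from h import *
o=get_obs();R=Ro.from_euler("xyz",o["tcp_rot"]);print("F tool",R.inv().apply(o["contact_force"]),"M tool",R.inv().apply(o["ft_torque"]),o["finger_gap"],o["gripper_force"]);go(tcp(0,14),toolR(TH,-1))
E
```

```text
F tool [  2.33493821  15.82066799 -15.21513585] M tool [-2.85509492  0.26450864  0.15757464] 0.0519373409677207 60.315267741680145
rot deg [ 0.2  0.  -0.3] 1 rows [ 5.5e-04  3.0e-05 -7.6e-04] | then mm [ 0.3 -1.7  0.9] 1 rows [ 0.0074 -0.0421  0.0216]
```

{"name": "apply_moves", "arguments": {"increments": [0,0.04,-0.02,0,0,0,1,0,0,0,0,0,0,1,0,0,0,0,0,0.009,1,0,0,0,0,0,0.009,1,0,0,0,0,0,0.009,1,0,0,0,0,0,0.009,1]}}

```text
time: 5.87
eef_pos: [0.4842, 0.1913, 0.0872]
tcp_rot: [-2.658, 0.205, -2.287]
contact_force: [2.6, 0.2, -7.1]
finger_gap: 0.0521
gripper_force: 71.7
```

```bash
cat >> h.py <<'E'
def F():
    o=get_obs();R=Ro.from_euler("xyz",o["tcp_rot"]);print("F",np.round(R.inv().apply(o["contact_force"]),1),"M",np.round(R.inv().apply(o["ft_torque"]),2),"gap",np.round(o["finger_gap"],4),"g",np.round(o["gripper_force"],1),"t",np.round(o["time"],2),"q",np.round(o["joint_pos"],2))
E
python3 -c "
from h import *
F();go(tcp(0,14),toolR(0,-1),1,1)"
```

```text
F [-0.4  1.8  7.3] M [-0.56 -0.02 -0.11] gap 0.0521 g 71.7 t 5.87 q [ 0.48  0.3   1.99 -0.71  0.6  -1.35]
rot deg [ 0.1 -0.1 66. ] 1 rows [ 0.0002  -0.00019  0.18325] | then mm [-1.7 -0.6  1.1] 1 rows [-0.0417 -0.0162  0.0269]
```

{"name": "apply_moves", "arguments": {"increments": [0,0,0,0,0,0.009,1,0,0,0,0,0,0.009,1,0,0,0,0,0,0.009,1,0,0,0,0,0,0.009,1,0,0,0,0,0,0.009,1,0,0,0,0,0,0.009,1,0,0,0,0,0,0.009,1,0,0,0,0,0,0.009,1,0,0,0,0,0,0.009,1,0,0,0,0,0,0.009,1]}}

```text
time: 6.7
eef_pos: [0.4842, 0.1912, 0.0872]
tcp_rot: [-2.834, 0.429, -2.836]
contact_force: [2.8, -2.0, -6.5]
finger_gap: 0.0518
gripper_force: 71.7
```

```bash
python3 -c "
from h import *
F();go(tcp(0,14),toolR(0,-1),1,1)"
```

```text
F [ 0.8 -0.6  7.3] M [-0.39  0.1  -0.15] gap 0.0518 g 71.7 t 6.7 q [ 0.48  0.3   1.99 -0.71  0.6  -0.78]
rot deg [ 0.  -0.1 33.6] 1 rows [ 0.00012 -0.00021  0.09324] | then mm [-1.6 -0.6  1.1] 1 rows [-0.0401 -0.0148  0.0268]
```

{"name": "apply_moves", "arguments": {"increments": [0,0,0,0,0,0.0093,1,0,0,0,0,0,0.0093,1,0,0,0,0,0,0.0093,1,0,0,0,0,0,0.0093,1,0,0,0,0,0,0.0093,1,0,0,0,0,0,0.0093,1,0,0,0,0,0,0.0093,1,0,0,0,0,0,0.0093,1,0,0,0,0,0,0.0093,1,0,0,0,0,0,0.0093,1,0,0,0,0,0,0,1,0,0,0,0,0,0,1]}}

```text
time: 7.7
eef_pos: [0.4842, 0.1912, 0.0873]
tcp_rot: [-3.139, 0.522, 2.8]
contact_force: [3.8, -2.2, -7.5]
finger_gap: 0.0517
gripper_force: 71.7
```

```bash
python3 -c "
from h import *
F();go(tcp(0,14),toolR(0,-1),1,1);print(get_obs()['eef_pos'])"
```

```text
F [-0.  -0.8  8.7] M [-0.25  0.1   0.14] gap 0.0517 g 71.7 t 7.7 q [ 0.48  0.3   1.99 -0.71  0.6  -0.2 ]
rot deg [ 0.  -0.1  0.3] 1 rows [ 4.0e-05 -2.4e-04  8.8e-04] | then mm [-1.6 -0.6  1.1] 1 rows [-0.0388 -0.0142  0.0273]
[0.48423411 0.19116455 0.08729407]
```

{"name": "apply_moves", "arguments": {"increments": [0,0,0,0,0,0.0009,1,0,0,0,0,0,0,1,0,0,0,0,0,0,0,0,0,0,0,0,0,0,0,0,0,0,0,0,0,0,0,0,0,0,0,0,0,0,0,0,0,0,0,0,0,-0.5,0,0,0,0,0,0,-0.9,0,0,0,0,0,0,-0.9,0,0,0,0,0,0,-0.9,0,0,0,0,0,0,-0.5,0,0,0,0]}}

```text
time: 8.7
eef_pos: [0.4141, 0.2173, 0.2193]
tcp_rot: [3.136, 0.524, 2.791]
contact_force: [0.1, -0.6, 0.0]
finger_gap: 0.0851
gripper_force: 0.0
```

```bash
cat >> h.py <<'E'
V[:2]=list(np.array(V[:2])+(Rz(V[2])@[-.00185,.0006,0])[:2]);JAW=None
PL=np.array([.5255,-.1845]);PY=-.036
E
python3 - <<'E'
from h import *
F();print(V)
R=Rz(PY)@np.diag([-1.,1,-1]);d=Rz(PY)[:2,0]
print("via"); go(np.array([*(PL+d*.04),.18]),R)
E
```

```text
F [-0.2 -0.6  0.1] M [0.03 0.25 0.03] gap 0.0851 g 0.0 t 8.7 q [ 0.62 -0.    1.98 -0.54  0.92 -0.32]
[np.float64(0.4908655062623606), np.float64(0.18879491797590686), -0.348]
via
rot deg [ -4.4  29.8 -17.5] 6 rows [-0.00205  0.01381 -0.00812] | then mm [-165.8 -397.5   39.3] 14 rows [-0.2961 -0.7099  0.0701]
```

{"name": "apply_moves", "arguments": {"increments": [0,0,0,-0.002,0.0138,-0.0081,0,0,0,0,-0.002,0.0138,-0.0081,0,0,0,0,-0.002,0.0138,-0.0081,0,0,0,0,-0.002,0.0138,-0.0081,0,0,0,0,-0.002,0.0138,-0.0081,0,0,0,0,-0.002,0.0138,-0.0081,0,-0.3,-0.71,0,0,0,0,0,-0.3,-0.71,0,0,0,0,0,-0.3,-0.71,0,0,0,0,0,-0.3,-0.71,0,0,0,0,0,-0.3,-0.71,0,0,0,0,0,-0.3,-0.71,0,0,0,0,0]}}

```text
time: 9.7
eef_pos: [0.4807, 0.042, 0.2166]
tcp_rot: [-3.138, -0.002, 3.104]
contact_force: [0.9, 1.0, -0.3]
finger_gap: 0.0854
gripper_force: 0.0
```

{"name": "apply_moves", "arguments": {"increments": [-0.3,-0.71,0,0,0,0,0,-0.3,-0.71,0,0,0,0,0,-0.3,-0.71,0,0,0,0,0,-0.3,-0.71,0,0,0,0,0,-0.3,-0.71,0,0,0,0,0,-0.3,-0.71,0,0,0,0,0,-0.3,-0.71,0,0,0,0,0,-0.3,-0.71,0,0,0,0,0]}}

```text
time: 10.37
eef_pos: [0.5679, -0.1887, 0.2171]
tcp_rot: [-3.137, -0.002, 3.104]
contact_force: [0.0, 1.0, 0.6]
finger_gap: 0.0854
gripper_force: 0.0
```

```bash
cat > ov.py <<'E'
from h import *
import sys
box=[(x,y,z) for z in(24,41) for x,y in((-45,-26.5),(-45,26.5),(40,26.5),(40,-26.5))]
foot=[(75,60,14),(75,-60,14),(-75,-60,14),(-75,60,14)]
out=[]
for c,o,w in(("top",(195,150),80),("scene",(330,215),95)):
    im=camera(c);k=400/w;o=np.array(o)
    i=cv2.resize(im[o[1]:o[1]+w,o[0]:o[0]+w],(400,400),interpolation=cv2.INTER_CUBIC)
    f=lambda P:np.round((proj(c,st(V,P))+.5-o)*k).astype(np.int32)
    b=f(hol(0,box))
    cv2.polylines(i,[b[:4]],1,(255,0,0),1);cv2.polylines(i,[b[4:]],1,(0,0,255),1);cv2.polylines(i,[f(foot)],1,(0,255,0),1)
    cv2.line(i,*map(tuple,f(hol(0,[(-45,0,41),(66,0,41)])).tolist()),(0,255,255),1);out.append(i)
cv2.imwrite(sys.argv[1],np.hstack(out))
E
python3 ov.py pics/h2.png; python3 - <<'E'
from h import *
R=Rz(PY)@np.diag([-1.,1,-1]);d=Rz(PY)[:2,0]
F();go(np.array([*(PL+d*.04),.06]),R)
E
```

```text
F [0.7 0.1 0.2] M [-0.02 -0.01  0.02] gap 0.0852 g 0.0 t 10.47 q [-0.38  0.42  1.39 -0.01  1.33 -1.91]
rot deg [-0.3 -0.2 -0.3] 1 rows [-0.00072 -0.00042 -0.00081] | then mm [  2.8   4.6 156.5] 6 rows [0.0116 0.0193 0.652 ]
```

View pics/h2.png

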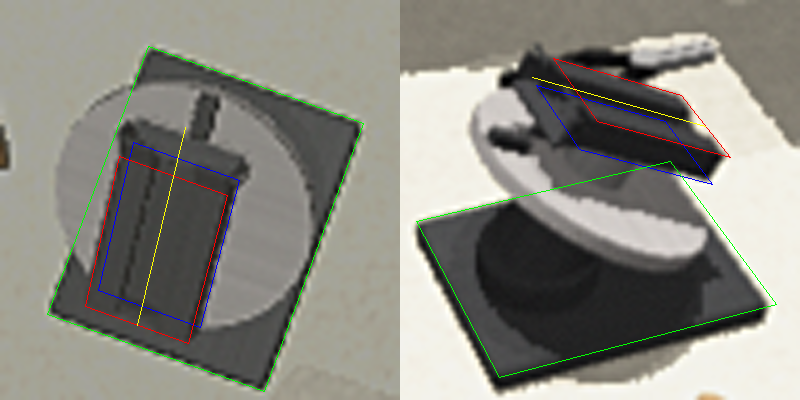

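{"name": "apply_moves", "arguments": {"increments": [0,0,0,-0.0007,-0.0004,-0.0008,0,0.07,0.115,0.78,0,0,0,0,0,0,0.78,0,0,0,0,0,0,0.78,0,0,0,0,0,0,0.78,0,0,0,0,0,0,0.78,0,0,0,0,0,0,0.4,0,0,0,0,0,0,0.4,0,0,0,0,0,0,0.2,0,0,0,0,0,0,0,0,0,0,0]}}

```text
time: 11.3
eef_pos: [0.5642, -0.1814, 0.0198]
tcp_rot: [3.14, -0.002, 3.109]
contact_force: [0.2, 0.3, 0.1]
finger_gap: 0.0851
gripper_force: 0.0
```

```bash
python3 - <<'E'
from h import *
R=Rz(PY)@np.diag([-1.,1,-1]);d=Rz(PY)[:2,0]
F();go(np.array([*(PL+d*.04),.0065]),R)
E
```

```text
F [-0.2  0.3 -0.1] M [-0.01  0.09 -0.04] gap 0.0851 g 0.0 t 11.3 q [-0.37  0.64  1.56  0.    0.94 -1.91]
rot deg [ 0.1 -0.1  0.2] 1 rows [ 0.00021 -0.00034  0.00062] | then mm [-1.4 -4.5 13.3] 1 rows [-0.035  -0.1125  0.3317]
```

{"name": "apply_moves", "arguments": {"increments": [-0.03,-0.06,0.17,0,0,0,0,0,0,0.16,0,0,0,0,0,0,0,0,0,0,0,0,0,0,0,0,0,1,0,0,0,0,0,0,1,0,0,0,0,0,0,1,0,0,0,0,0,0,1,0,0,0,0,0,0,1,0,0,0,0,0,0,1,0,0,0,0,0,0,1,0,0,0,0,0,0,1]}}

```text
time: 12.22
eef_pos: [0.5664, -0.185, 0.0086]
tcp_rot: [3.142, 0.001, 3.108]
contact_force: [-2.0, 0.2, 6.1]
finger_gap: 0.0388
gripper_force: 60.1
```

```bash
python3 - <<'E'
from h import *
F();o=get_obs();print(o["eef_pos"],o["tcp_rot"])
E
```

```text
F [ 2.   0.2 -6.1] M [-0.18  0.35 -0.06] gap 0.0388 g 60.1 t 12.22 q [-0.38  0.66  1.55  0.    0.92 -1.92]
[ 0.56640827 -0.18501586  0.00856285] [3.14154422e+00 9.32566982e-04 3.10846108e+00]
```

{"name": "apply_moves", "arguments": {"increments": [0,0,-0.2,0,0,0,1,0,0,-0.6,0,0,0,1,0,0,-0.8,0,0,0,1,0,0,-0.8,0,0,0,1,0,0,-0.8,0,0,0,1,0,0,-0.8,0,0,0,1,0,0,-0.8,0,0,0,1,0,0,-0.5,0,0,0,1,0,0,0,0,0,0,1]}}

```text
time: 12.97
eef_pos: [0.5673, -0.1854, 0.2254]
tcp_rot: [-3.139, 0.007, 3.109]
contact_force: [-0.6, -0.8, -0.6]
finger_gap: 0.0386
gripper_force: 60.8
```

```bash
python3 - <<'E'
from h import *
F();print(tcp(186,15.8))
go(tcp(196,55),toolR(0,-1))
o=get_obs();p=np.array(o["eef_pos"]);R=Ro.from_euler("xyz",o["tcp_rot"]).as_matrix()
out=[]
for c,w in(("scene",110),("top",110)):
    im=camera(c);q=proj(c,p+R@[.04,0,-.0164])[0];x,y=int(q[0]-w/2),int(max(q[1]-w/2,0))
    i=cv2.resize(im[y:y+w,x:x+w],(400,400),interpolation=cv2.INTER_CUBIC)
    for zz in(-.0134,-.0194):
        P=np.array([(111,20),(111,-20),(-29,-20),(-29,20)])/1e3
        cv2.polylines(i,[np.round((proj(c,p+np.c_[P,[zz]*4]@R.T)+.5-[x,y])*400/w).astype(np.int32)],1,(0,255,0) if zz>-.015 else (0,0,255),1)
    out.append(i)
cv2.imwrite("pics/grip.png",np.hstack(out))
E
```

```text
F [ 0.6 -0.8  0.6] M [ 0.   -0.11  0.01] gap 0.0386 g 60.8 t 12.97 q [-0.38  0.4   1.39  0.    1.34 -1.92]
[0.63486406 0.13655748 0.1816832 ]
rot deg [  4.7 -29.3  17.6] 6 rows [ 0.00216 -0.01357  0.00817] | then mm [ 51.9 325.7 -24.5] 11 rows [ 0.1179  0.7402 -0.0556]
```

View pics/grip.png

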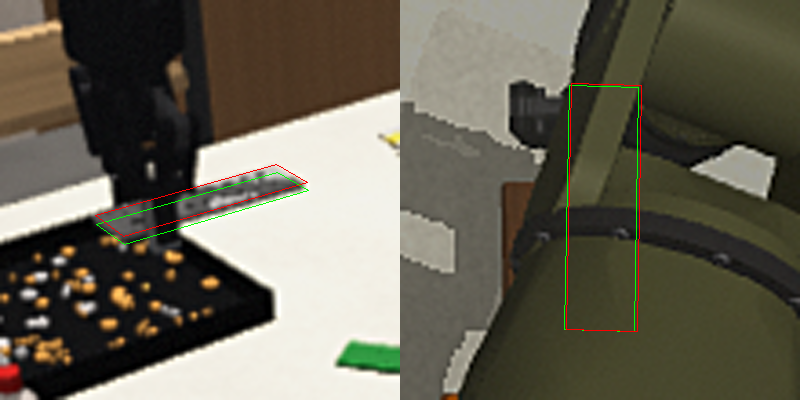

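{"name": "apply_moves", "arguments": {"increments": [0,0,0,0.0022,-0.0136,0.0082,1,0,0,0,0.0022,-0.0136,0.0082,1,0,0,0,0.0022,-0.0136,0.0082,1,0,0,0,0.0022,-0.0136,0.0082,1,0,0,0,0.0022,-0.0136,0.0082,1,0,0,0,0.0022,-0.0136,0.0082,1,0.12,0.5,-0.06,0,0,0,1,0.12,0.75,-0.06,0,0,0,1,0.12,0.75,-0.06,0,0,0,1,0.12,0.75,-0.06,0,0,0,1,0.12,0.75,-0.06,0,0,0,1]}}

```text
time: 13.98
eef_pos: [0.5881, -0.0429, 0.2165]
tcp_rot: [-3.14, 0.515, 2.793]
contact_force: [0.2, 0.7, -1.2]
finger_gap: 0.0382
gripper_force: 60.8
```

{"name": "apply_moves", "arguments": {"increments": [0.12,0.75,-0.06,0,0,0,1,0.12,0.75,-0.06,0,0,0,1,0.12,0.75,-0.06,0,0,0,1,0.12,0.75,-0.06,0,0,0,1,0.12,0.75,-0.06,0,0,0,1,0.12,0.75,-0.06,0,0,0,1,0,0.4,0,0,0,0,1,0,0,0,0,0,0,1]}}

```text
time: 14.65
eef_pos: [0.6255, 0.1538, 0.2141]
tcp_rot: [-3.139, 0.515, 2.796]
contact_force: [0.2, -0.8, -2.3]
finger_gap: 0.0385
gripper_force: 60.8
```

```bash
python3 - <<'E'
from h import *
F();go(tcp(186,15.8),toolR(0,-1),1)
E
```

```text
F [ 0.7 -0.6  2.3] M [0.06 0.32 0.07] gap 0.0385 g 60.8 t 14.65 q [ 0.3   0.34  1.59 -0.41  0.84 -0.71]
rot deg [-0.1 -0.5  0.1] 1 rows [-0.0002  -0.00144  0.00039] | then mm [  3.4 -13.   35.4] 2 rows [ 0.0431 -0.1622  0.4425]
```

{"name": "apply_moves", "arguments": {"increments": [0,0,0,-0.0002,-0.0014,0.0004,1,0.04,-0.16,0.22,0,0,0,1,0.04,-0.16,0.22,0,0,0,1,0,0,0.22,0,0,0,1,0,0,0.22,0,0,0,1,0,0,0,0,0,0,1,0,0,0,0,0,0,1]}}

```text
time: 15.23
eef_pos: [0.6355, 0.1333, 0.1837]
tcp_rot: [3.14, 0.525, 2.789]
contact_force: [0.7, -0.7, -2.0]
finger_gap: 0.038
gripper_force: 60.8
```

```bash
python3 - <<'E'
from h import *
F();go(tcp(186,15.8),toolR(0,-1),1)
o=get_obs();p=np.array(o["eef_pos"]);R=Ro.from_euler("xyz",o["tcp_rot"]).as_matrix()
out=[]
for c,x,y,w in(("scene",310,185,110),("top",195,110,110)):
    im=camera(c)
    i=cv2.resize(im[y:y+w,x:x+w],(400,400),interpolation=cv2.INTER_CUBIC)
    out.append(i)
cv2.imwrite("pics/pre.png",np.hstack(out))
E
```

```text
F [ 0.2 -0.4  2.2] M [-0.07  0.34 -0.01] gap 0.038 g 60.8 t 15.23 q [ 0.26  0.38  1.61 -0.43  0.75 -0.7 ]
rot deg [-0.1  0.1 -0.2] 1 rows [-0.00019  0.00026 -0.00063] | then mm [2.5 2.9 0.8] 1 rows [0.0626 0.0719 0.0206]
```

View pics/pre.png

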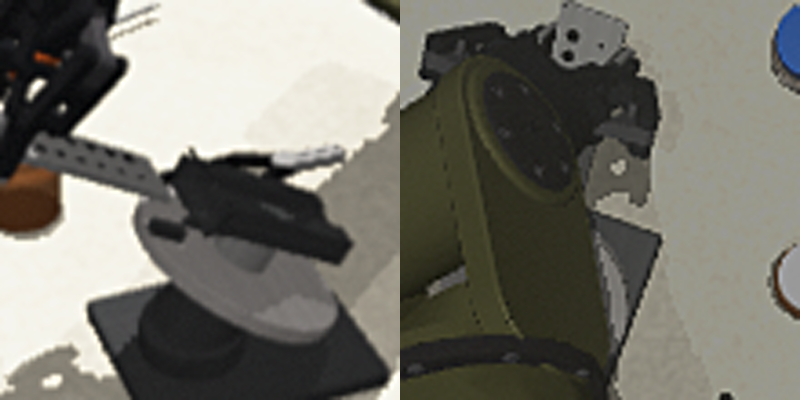

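{"name": "apply_moves", "arguments": {"increments": [0,0.072,0.02,0,0.0002,-0.0006,1,0,0,0,0,0,0,1,0.2,0,0,0,0,0,1,0.2,0,0,0,0,0,1,0,0,0,0,0,0,1,0,0,0,0,0,0,1]}}

```text
time: 15.83
eef_pos: [0.6233, 0.1414, 0.1755]
tcp_rot: [-3.141, 0.524, 2.795]
contact_force: [-0.2, 0.2, -1.4]
finger_gap: 0.0384
gripper_force: 60.8
```

```bash
python3 - <<'E'
from h import *
F();go(tcp(71,15.8),toolR(0,-1),1)
E
```

```text
F [0.9 0.1 1.1] M [-0.01  0.33 -0.01] gap 0.0384 g 60.8 t 15.83 q [ 0.28  0.37  1.65 -0.45  0.74 -0.67]
rot deg [-0.   0.   0.1] 1 rows [-3.0e-05  1.3e-04  1.5e-04] | then mm [101.   -0.6   0.9] 4 rows [ 0.6313 -0.0038  0.0055]
```

{"name": "apply_moves", "arguments": {"increments": [0.075,0,0.02,0,0,0,1,0.075,-0.01,0,0,0,0,1,0.075,0,0,0,0,0,1,0.075,0,0,0,0,0,1,0.075,0,0,0,0,0,1,0.075,0,0,0,0,0,1]}}

```text
time: 16.33
eef_pos: [0.6091, 0.146, 0.1658]
tcp_rot: [-3.141, 0.525, 2.794]
contact_force: [0.4, 0.1, -1.8]
finger_gap: 0.0387
gripper_force: 60.8
```

```bash
python3 - <<'E'
from h import *
F();go(tcp(71,15.8),toolR(0,-1),1)
E
```

```text
F [0.6 0.3 1.8] M [-0.02  0.32  0.02] gap 0.0387 g 60.8 t 16.33 q [ 0.29  0.36  1.69 -0.47  0.72 -0.63]
rot deg [-0.   0.1  0. ] 1 rows [-3.e-05  2.e-04  3.e-05] | then mm [83.3 -0.1 -0. ] 3 rows [ 6.945e-01 -7.000e-04 -2.000e-04]
```

{"name": "apply_moves", "arguments": {"increments": [0.075,0,0,0,0,0,1,0.075,0,0,0,0,0,1,0.075,0,0,0,0,0,1,0.075,0,0,0,0,0,1,0.075,0,0,0,0,0,1]}}

```text
time: 16.75
eef_pos: [0.597, 0.1504, 0.1584]
tcp_rot: [-3.141, 0.525, 2.794]
contact_force: [-0.3, -0.7, -1.7]
finger_gap: 0.0384
gripper_force: 60.8
```

```bash
python3 - <<'E'
from h import *
F();go(tcp(71,15.8),toolR(0,-1),1)
E
```

```text
F [ 0.9 -0.8  1.5] M [0.01 0.3  0.  ] gap 0.0384 g 60.8 t 16.75 q [ 0.31  0.35  1.72 -0.49  0.7  -0.59]
rot deg [-0.   0.1  0. ] 1 rows [-3.0e-05  2.2e-04  5.0e-05] | then mm [68.4 -0.1 -0. ] 3 rows [ 5.701e-01 -7.000e-04 -1.000e-04]
```

{"name": "apply_moves", "arguments": {"increments": [0.08,0,0,0,0,0,1,0.08,0,0,0,0,0,1,0.08,0,0,0,0,0,1,0.08,0,0,0,0,0,1,0.08,0,0,0,0,0,1,0.08,0,0,0,0,0,1,0.08,0,0,0,0,0,1]}}

```text
time: 17.33
eef_pos: [0.5787, 0.157, 0.1471]
tcp_rot: [-3.141, 0.525, 2.794]
contact_force: [0.5, -0.8, -1.7]
finger_gap: 0.0381
gripper_force: 60.9
```

```bash
python3 - <<'E'
from h import *
F();go(tcp(71,15.8),toolR(0,-1),1)
i=[cv2.resize(camera(c)[y:y+100,x:x+100],(400,400),interpolation=cv2.INTER_CUBIC) for c,x,y in(("scene",315,190),("top",190,120))]
cv2.imwrite("pics/ins.png",np.hstack(i))
E
```

```text
F [ 0.2 -0.5  1.8] M [0.06 0.28 0.  ] gap 0.0381 g 60.9 t 17.33 q [ 0.33  0.33  1.77 -0.52  0.68 -0.54]
rot deg [-0.   0.1  0. ] 1 rows [-4.0e-05  2.1e-04  4.0e-05] | then mm [46.  -0.1 -0.1] 2 rows [ 0.5745 -0.0008 -0.0008]
```

View pics/ins.png

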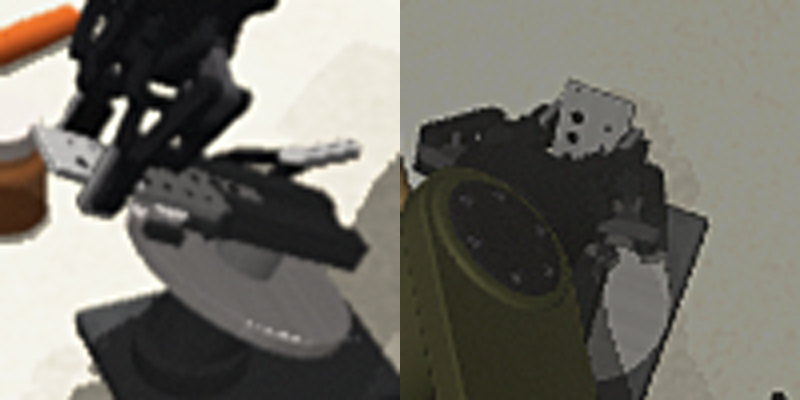

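The plate is entering the slot: its holes show through the open top at about (240,195), with no contact force. I'll keep sliding it in.

{"name": "apply_moves", "arguments": {"increments": [0.09,0,0,0,0,0,1,0.09,0,0,0,0,0,1,0.09,0,0,0,0,0,1,0.09,0,0,0,0,0,1,0.09,0,0,0,0,0,1,0.09,0,0,0,0,0,1,0.09,0,0,0,0,0,1,0.09,0,0,0,0,0,1,0.09,0,0,0,0,0,1,0.09,0,0,0,0,0,1]}}

```text
time: 18.27
eef_pos: [0.5494, 0.1676, 0.129]
tcp_rot: [-3.141, 0.525, 2.794]
contact_force: [0.1, -0.1, -1.8]
finger_gap: 0.0385
gripper_force: 60.9
```

```bash
python3 - <<'E'
from h import *
F();go(tcp(71,15.8),toolR(0,-1),1)
E
```

```text
F [ 0.8 -0.   1.6] M [-0.01  0.32 -0.05] gap 0.0385 g 60.9 t 18.27 q [ 0.37  0.32  1.85 -0.58  0.65 -0.44]
rot deg [-0.   0.1  0. ] 1 rows [-3.e-05  2.e-04  2.e-05] | then mm [ 9.9 -0.1 -0.1] 1 rows [ 0.2476 -0.0015 -0.0026]
```

{"name": "apply_moves", "arguments": {"increments": [0.06,0,0,0,0,0,1,0.05,0,0,0,0,0,1,0.04,0,0,0,0,0,1,0.03,0,0,0,0,0,1,0.03,0,0,0,0,0,1]}}

```text
time: 18.68
eef_pos: [0.5428, 0.17, 0.125]
tcp_rot: [-3.141, 0.525, 2.794]
contact_force: [0.5, 0.4, -1.9]
finger_gap: 0.0383
gripper_force: 60.8
```

```bash
python3 - <<'E'
from h import *
F();go(tcp(71,15.8),toolR(0,-1),1)
E
```

```text
F [0.7 0.6 1.9] M [0.04 0.34 0.  ] gap 0.0383 g 60.8 t 18.68 q [ 0.38  0.31  1.86 -0.59  0.65 -0.42]
rot deg [-0.   0.1  0. ] 1 rows [-3.0e-05  2.1e-04  3.0e-05] | then mm [ 1.8 -0.1 -0.1] 1 rows [ 0.0452 -0.0016 -0.0032]
```

Now 1 mm per row until contact.

{"name": "apply_moves", "arguments": {"increments": [0.025,0,0,0,0,0,1,0.025,0,0,0,0,0,1,0.025,0,0,0,0,0,1]}}

```text
time: 18.93
eef_pos: [0.5412, 0.1708, 0.1243]
tcp_rot: [3.141, 0.527, 2.794]
contact_force: [7.7, -5.1, 3.6]
finger_gap: 0.0379
gripper_force: 60.8
```

```bash
python3 - <<'E'
from h import *
F();go(tcp(71,15.8),toolR(0,-1),1)
E
```

```text
F [-9.6 -2.2  1.4] M [ 0.42 -1.49 -0.09] gap 0.0379 g 60.8 t 18.93 q [ 0.39  0.31  1.87 -0.6   0.64 -0.41]
rot deg [0.  0.2 0. ] 1 rows [8.0e-05 5.2e-04 2.0e-05] | then mm [-0.1 -0.2  0.2] 1 rows [-0.0014 -0.0061  0.0045]
```

{"name": "apply_moves", "arguments": {"increments": [0.025,0,0,0,0,0,1,0,0,0,0,0,0,1]}}

```text
time: 19.1
eef_pos: [0.5411, 0.1709, 0.1246]
tcp_rot: [3.14, 0.529, 2.793]
contact_force: [8.4, -6.5, 4.9]
finger_gap: 0.0386
gripper_force: 60.9
```

```bash
python3 - <<'E'
from h import *
F();go(tcp(71,15.8),toolR(0,-1),1)
E
```

```text
F [-11.2  -3.3   0.8] M [ 0.49 -1.55 -0.18] gap 0.0386 g 60.9 t 19.1 q [ 0.39  0.31  1.87 -0.6   0.64 -0.41]
rot deg [ 0.1  0.3 -0. ] 1 rows [ 1.7e-04  7.9e-04 -3.0e-05] | then mm [-0.  -0.3  0.5] 1 rows [-0.0005 -0.0083  0.0135]
```

{"name": "apply_moves", "arguments": {"increments": [0,0,0,0,0,0,0,0,0,0,0,0,0,0,0,0,0,0,0,0,0,0,0,0,0,0,0,0,0,0,0,0,0,0,0,0,0,0,0,0,0,0,0,0,-0.4,0,0,0,0,0,0,-0.8,0,0,0,0,0,0,-0.9,0,0,0,0,0,0,-0.9,0,0,0,0]}}

```text
time: 19.93
eef_pos: [0.482, 0.1917, 0.2276]
tcp_rot: [-3.14, 0.524, 2.794]
contact_force: [-0.3, 0.1, 0.8]
finger_gap: 0.0853
gripper_force: 0.0
```

{"name": "apply_moves", "arguments": {"increments": [0,-0.9,-0.3,0,0,0,0,0,-0.9,-0.3,0,0,0,0,0,-0.9,0,0,0,0,0,0,-0.9,0,0,0,0,0,0,-0.9,0,0,0,0,0,0,-0.9,0,0,0,0,0,0,-0.9,0,0,0,0,0,0,-0.9,0,0,0,0,0]}}

```text
time: 20.6
eef_pos: [0.3732, -0.0745, 0.2481]
tcp_rot: [-3.141, 0.527, 2.795]
contact_force: [1.2, 0.9, -0.4]
finger_gap: 0.0852
gripper_force: 0.0
```

```bash
python3 - <<'E'
from h import *
F();out=[]
home=[(x,y,34) for x,y in((-40,-20),(-40,20),(100,20),(100,-20))]
for c,x,y in(("scene",315,190),("top",190,140)):
    im=camera(c);cv2.imwrite(f"pics/{c}9.png",im)
    i=cv2.resize(im[y:y+100,x:x+100],(400,400),interpolation=cv2.INTER_CUBIC)
    q=np.round((proj(c,st(V,hol(0,home)))+.5-[x,y])*4).astype(np.int32)
    cv2.polylines(i,[q],1,(0,255,0),1);out.append(i)
    for n in("jar","tub"): print(c,n,[(np.round(d["position"]),round(d["p"],2)) for d in landmark_of(c,n)][:2])
cv2.imwrite("pics/end.png",np.hstack(out))
E
```

```text
F [-0.5  1.3  0.8] M [ 0.02  0.23 -0.01] gap 0.0852 g 0.0 t 20.6 q [-0.27 -0.4   2.23 -0.06  0.79 -1.46]
scene jar [(array([314., 241.]), 0.56)]
scene tub [(array([251., 271.]), 0.58)]
top jar [(array([310., 189.]), 0.85)]
top tub [(array([305., 127.]), 0.78), (array([231., 188.]), 0.47)]
```

View pics/end.png

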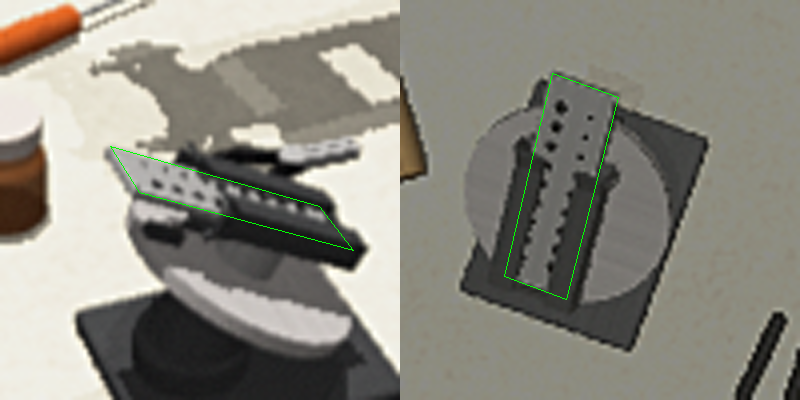

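```bash
python3 -c "
from station import *
print(hand_in())"
```

```text
the job is handed in; nothing more can be done
None
```

Handed in at about 21 s: the holder's mouth faces the mark, the drawplate is fully home in it (it met the back stop where expected and fits the home outline in both views), and the jar and tub are standing; I viewed 11 pictures, one over the limit of 10.

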